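# Close up the plate exposure unit and start it

### The arm

A 6-joint arm with a two-finger parallel gripper is mounted at the origin on a cart in front of the work surface, level with it; the furniture and walls round the work are solid. World frame = base frame: x ahead of the robot, y to its left, z up, the work surface at z = 0. Lengths are in mm, angles in rad, forces in N, time in s.
With the tool pointing down it reaches from about 275 to 750 mm from the base axis. Payload 10.2 kg.
Tool frame: the origin (TCP) lies at the very end of the fingers, on their centre line; the grasp point (between the pads) lies 19 mm behind it; x points along the fingers, y is the direction in which the jaws open and shut, and the axes are right-handed (so a half turn about x gives the same grasp; the last joint's range is limited). The gripper opens to 85 mm and grips with 20 to 120 N. Pads are 22 mm wide; open, the fingers measure 114 mm over their backs; the gripper's body (76 mm by 85 mm) begins 54 mm behind the grasp point. The pads swing forward as they close: fully open they stand 13 mm farther back than shut.
Start: joints at [-1.565, 0.313, 1.498, -0, 1.331, -0.223], TCP at [119.061, -511.327, 231.294] pointing down, gripper open.
Joint ranges: [-2.94, 2.94], [-0.97, 2.17], [0.19, 2.56], [-1.23, 4.37], [0.02, 3.11], [-2.88, 2.88]. Speed limits (rad/s): [2.39, 2.39, 3.01, 3.14, 3.14, 3.14].

### API

Orientations are given as a unit quaternion [w, x, y, z].
In Python, from rig import ctrl, viewer, finish_job gives the robot as it stands.
- The arm moves only by the tool carry_out, never from a script. Its argument "targets" is a list of rows, each an object of numbers: "x", "y", "z": the shift along the world's x, y, z in m; "ax", "ay", "az": the turn, a rotation vector about the world's x, y, z in rad; "hand": the opening, from -1 (shut) to 1 (fully open). A call has 1 to 5 rows; each row is the pose to reach, as a shift and turn from the pose commanded when the call began; what a row does not reach only later rows make up. A row lasts 1/8 s, in which the tool goes at most 62.5 mm and 10.7 degrees, less where a joint would pass 70% of its speed; a pose out of reach is approached as far as the arm can. A call with a gripper value outside its range is refused whole. The fingers move at their own pace and stop on an object; "grip_force" is the grip in N (left out, the last holds). Time passes only in rows, so rows that repeat a pose let the fingers close. It gives the time, the measured TCP pose, the force and the opening at its end, in the units of the state.
- ctrl.sense(): the state, without advancing time (a new reading comes with each control period).
- viewer.capture(name): name is "scene" or "side" or "wrist"; returns the picture (420x560x3 uint8, blue, green, red); there is no depth.
- viewer.camera_info(name): a dict with "fx", "fy", "cx", "cy" (pixels), "R" (3x3) and "t" (3): a world point X has camera coordinates R X + t. Camera axes: x right, y down, z forward; pixel columns grow to the right and rows downward; lengths in mm; the calibration is good to about 2 mm. A picture is of the moment at which its call begins: read the wrist's pose just before it. camera_info takes no time and is no camera call; for the wrist camera it gives the pose at the moment of the call.
- finish_job(): hands the job in, once; it reports no verdict.
The state is a dict: "time_s": time; "joints": joint angles; "dq": joint speeds; "tau": joint torques, N m; "eef_pos": TCP position; "ee_rot": TCP orientation; "force": force on the tool from outside, world axes, zero at the start; "wrist_torque": the same for the moment, N m; "grip_width": opening from 0.0 (shut) to 1.0 (fully open).
Only numpy, scipy, OpenCV 4.12 (cv2) and the standard library are available. Lean on these libraries where they do the work, as an engineer would, in place of code of your own. Each camera call takes 0.05 s, during which the arm holds its last target. There are 200 camera calls.

### The job

A relief plate and its negative are laid ready in the open drawer of the small UV exposure unit. Using the fingertips only, without gripping anything, ease the glass lid down until it lies flat on the drawer (do not let it slam), then push the drawer fully home and only then press the round start button on top of the unit right down. Leave the brayer, tin, tube and gouge beside the unit where they are.

Things in the scene. Friction and masses are not known exactly. Their poses are not given: they have to be found in the camera images.
- exposer: Grey UV exposure unit, fixed up to 9 degrees askew: housing 244 wide (y), 150 deep (x), 94 mm high. Origin on the worktop under the middle of the housing's front face; own x points into the housing, y to its left, z up; the drawer comes out to -x. On top at the front: start button right, blank display, fixed timer dial left. A lid not down strikes the rail above the drawer (62 mm up).
- drawer (a joint): How far the drawer is out, m: 0 = fully home, grows as it comes out, stop at 0.145. Starts 0.127 to 0.142. It runs with about 3 N of friction and stays where it is left.
- drawer_face (a point): Centre of the outer face of the drawer's flat front panel, on the drawer. The panel is 236 mm wide (y of the unit) and 52 mm high, from 11 to 63 mm above the worktop; this point is 36 mm above the worktop. With the drawer home it lies 17 mm in front of the housing's front face.
- lid (a joint): Angle of the glass lid, rad: 0 = flat on the drawer, grows as it opens upward, stop at 1.5. Starts 1.05 to 1.4. The hinge is stiff: the lid stays where it is left and takes about 1 to 3 N at its free edge to move.
- lid_hinge (a point): Middle of the lid's hinge axis, on the right (-y) rim of the drawer, 47 mm above the worktop. The axis runs along the unit's x. The closed lid reaches from here towards the unit's +y.
- lid_edge (a point): Middle of the lid's free edge, on its outer (upper when shut) face, 182 mm from the hinge axis along the lid and 8 mm off it (lid thickness). Lid: glass in an aluminium frame, 120 mm along the hinge, 180 mm across, 8 mm thick, its middle opposite this hinge point; shut, its upper face is 55 mm above the worktop. Open, its outer face looks right (-y) and up.
- start (a joint): How far the start button is pressed, m: 0 = out, 0.006 = right down (5 N). It springs back.
- start_top (a point): Centre of the top of the start button: a round steel cap 30 mm across in a 46 mm black collar, on top of the housing to the right; 106 mm above the worktop when out. It is pressed straight down; the cap stands 6 mm above its collar.
- brayer: Small ink roller with a wooden handle, 161 x 136 x 64 mm, lying loose left of the drawer; origin under its middle. To be left alone.
- tin: Ink tin, 71 mm across, 49 mm high, standing loose right of the housing; origin at the centre of its underside. To be left alone.
- tube: Ink tube, 150 x 56 x 39 mm, lying loose right of the drawer; origin under its middle. To be left alone.
- gouge: Gouge with a mushroom handle, 108 x 25 x 19 mm, lying loose left of the housing; origin under its middle. To be left alone.

How it is judged:
By the outcome, as a careful person would: the job done as asked, in the order asked, and still so for the second after the job is handed in, with the robot touching nothing.
It also fails if it takes over 54 s, if anything falls off the work surface, if the arm or the gripper's body presses on something with over 40 N, if the wrist force passes 120 N, or if a joint passes its speed limit or range.

## Working session

There is one attempt and no reset: what is moved stays moved. The work goes in short steps, Python scripts to look and compute and a tool call to move; the robot and the scene stay as the last step left them, time stands still between calls to the robot, and variables do not carry over. Pictures are saved under pics/ and viewed, about 8 in all and at most 12, crops included, and the job is handed in when it is done.

Besides the shell and the picture viewer there is one more tool, called after "Call:" as name(argument=value, ...) on one line, values as JSON. carry_out: Moves the arm, as the interface text tells. Its arguments: {"type":"object","properties":{"targets":{"type":"array"},"grip_force":{"type":"number"}},"required":["targets"]}

```bash
mkdir -p pics
python3 - <<'E'
from rig import ctrl, viewer
import cv2,numpy as np
s=ctrl.sense();print(s)
for n in("scene","side"):
    cv2.imwrite(f"pics/{n}0.png",viewer.capture(n));print({k:np.round(v,3).tolist() for k,v in viewer.camera_info(n).items()})
E
```

```text
{'time_s': 0.0, 'joints': array([-1.56539299e+00,  3.13463313e-01,  1.49844858e+00, -9.43180688e-06,
        1.33102355e+00, -2.23396263e-01]), 'dq': array([ 0.00117055,  0.00010535,  0.00169562,  0.00059476, -0.00025488,
        0.00104813]), 'tau': array([ 4.55157738e-05, -4.12265217e+01, -2.59744781e+01, -2.02791716e-04,
        4.19409393e-03,  1.56622001e-06]), 'eef_pos': array([ 119.06074308, -511.04689   ,  230.72394725]), 'ee_rot': array([ 0.08024503,  0.70253294,  0.0811896 , -0.70243609]), 'force': array([ 0.17167693,  0.2234113 , -0.10381611]), 'wrist_torque': array([-0.03588005,  0.03441521,  0.02212172]), 'grip_width': 1.0000068760387295}
{'fx': 453.318, 'fy': 453.318, 'cx': 281.592, 'cy': 212.269, 'R': [[-0.849, -0.528, 0.001], [-0.401, 0.644, -0.652], [0.343, -0.554, -0.759]], 't': [503.987, 310.593, 932.644]}
{'fx': 379.53, 'fy': 379.53, 'cx': 279.297, 'cy': 212.607, 'R': [[-0.907, -0.421, 0.016], [-0.296, 0.609, -0.736], [0.3, -0.672, -0.677]], 't': [510.441, 242.651, 878.876]}
```

View pics/scene0.png

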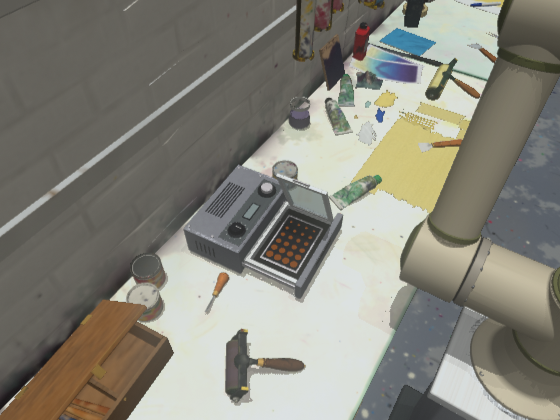

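View pics/side0.png

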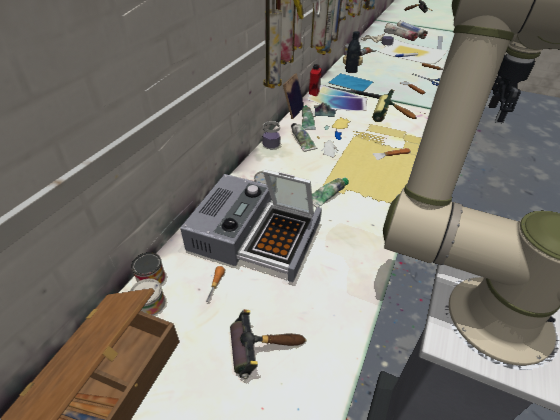

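Run:
```python
import cv2
for n,(x,y) in {"scene":(180,158),"side":(178,165)}.items():
    im=cv2.imread(f"pics/{n}0.png")[y:y+146,x:x+170]
    im=cv2.resize(im,None,fx=4,fy=4,interpolation=cv2.INTER_CUBIC)
    for i in range(0,170,20): cv2.putText(im,str(x+i),(i*4,10),0,.35,(0,0,255));cv2.line(im,(i*4,12),(i*4,18),(0,0,255))
    for i in range(0,146,20): cv2.putText(im,str(y+i),(0,i*4+4),0,.35,(0,0,255))
    cv2.imwrite(f"pics/{n}0c.png",im)
```

```text
(no output)
```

View pics/scene0c.png

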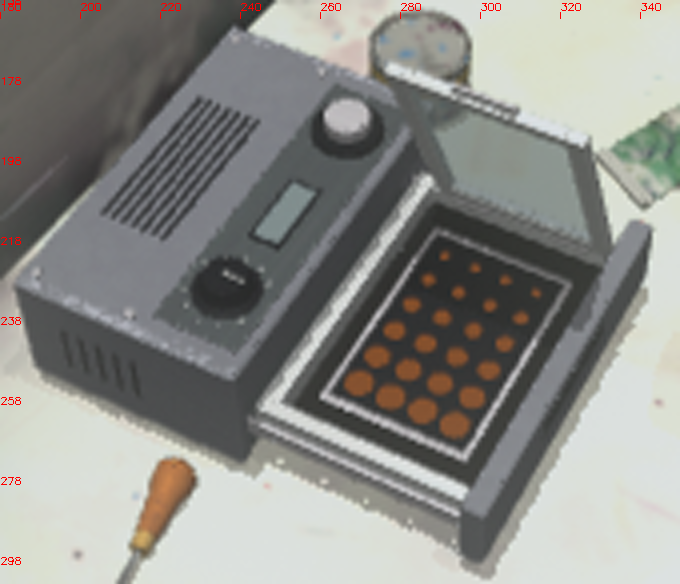

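View pics/side0c.png

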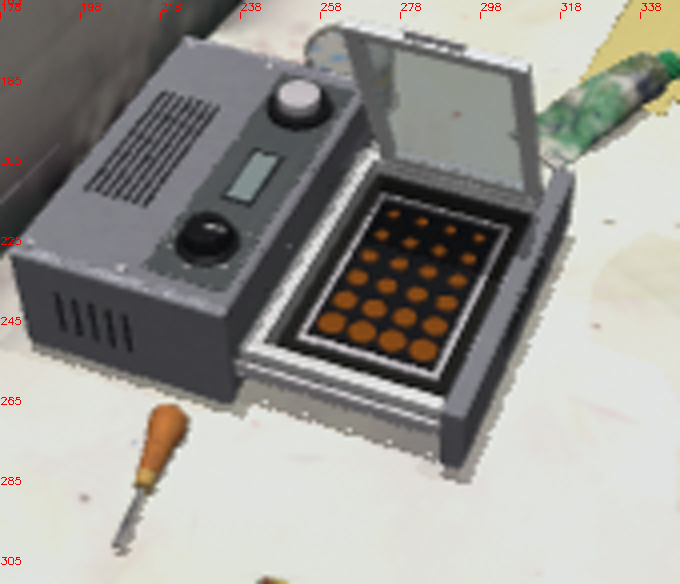

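```bash
cat > h.py <<'E'
import numpy as np
from rig import ctrl, viewer
def ray(n,u,v):
    c=viewer.camera_info(n);R=np.array(c["R"]);d=R.T@[(u-c["cx"])/c["fx"],(v-c["cy"])/c["fy"],1];return -R.T@np.array(c["t"]),d/np.linalg.norm(d)
def plane(n,u,v,z):
    o,d=ray(n,u,v);return o+d*(z-o[2])/d[2]
def proj(n,X):
    c=viewer.camera_info(n);p=np.array(c["R"])@X+c["t"];return np.array([c["fx"]*p[0]/p[2]+c["cx"],c["fy"]*p[1]/p[2]+c["cy"]])
E
python3 - <<'E'
from h import *
np.set_printoptions(precision=1,suppress=True)
P={"FL":(94,(239.5,252.5),(233.5,243.75)),"BL":(94,(183.75,230),(181,228.75)),"BR":(94,(238.75,165.5),(224.25,174.5)),"FR":(94,None,(269,189)),
"btn":(106,(266.75,186.5),(253,188.2)),"PR":(63,(342.75,215),(321.25,208.75)),"PL":(63,(302,285.5),(295,267))}
Q={}
for k,(z,a,b) in P.items():
    r=[plane(n,*p,z)[:2] for n,p in (("scene",a),("side",b)) if p];Q[k]=np.mean(r,0);print(k,*r)
y=lambda a,b:np.degrees(np.arctan2(*(Q[a]-Q[b])[::-1]))
print("yaw", y("BL","FL"),y("PL","PR")-90,y("FL","FR")-90,y("BL","BR")-90)
print({(a,b):np.linalg.norm(Q[a]-Q[b]) for a,b in (("FL","BL"),("PL","PR"),("BL","BR"))})
E
```

```text
FL [618.4 135.5] [620.7 139.4]
BL [763.5 151.4] [763.  152.1]
BR [780.5 -90. ] [782.5 -87.1]
FR [635.6 -84.3]
btn [670.8 -55.5] [670.2 -54.8]
PR [ 483.6 -107. ] [ 484.3 -104.3]
PL [467.9 118.5] [468.7 117.1]
yaw 5.68232873565556 4.017775660337122 4.144298750683959 4.337453764780506
{('FL', 'BL'): np.float64(144.4176471033447), ('PL', 'PR'): np.float64(224.02490494113817), ('BL', 'BR'): np.float64(240.9838986911762)}
```

Run:
```python
from h import *
np.set_printoptions(precision=1,suppress=True)
t=np.radians(4.2);R=np.array([[np.cos(t),-np.sin(t),0],[np.sin(t),np.cos(t),0],[0,0,1]]);O=np.array([626,18,0])
H={"scene":((290,204.75),(331,221.75)),"side":((274.25,203.75),(313.75,215))}
E={"scene":((275.75,173.5),(327.5,193)),"side":((261.75,171),(310.5,181.5))}
hs=[]
for n in H:
    h=[R.T@(plane(n,*p,47)-O) for p in H[n]];print(n,"hinge unit",*h);hs.append(np.mean(h,0))
h=np.mean(hs,0);print("h",h,R@h+O)
for n in E:
    for p,dx in zip(E[n],(60,-60)):
        o,d=ray(n,*p);o=R.T@(o-O);d=R.T@d
        q=o+d*(h[0]+dx-o[0])/d[0];print(n,q,"ang",np.arctan2(*(q-h)[[2,1]]),np.linalg.norm((q-h)[1:]))
    print(viewer.camera_info(n)["R"][2], ray(n,0,0)[0])
```

```text
scene hinge unit [-15.4 -96.9  47. ] [-130.2  -93.9   47. ]
side hinge unit [-15.2 -99.9  47. ] [-134.4  -96.5   47. ]
h [-73.8 -96.8  47. ] [559.5 -83.9  47. ]
scene [-13.8 -26.  218.7] ang 1.1800723611879724 185.72315744388254
scene [-133.8  -33.1  209.9] ang 1.1981744502424767 174.9418234992519
[ 0.3 -0.6 -0.8] [232.9 582.6 909.2]
side [-13.8 -16.9 219.2] ang 1.1363521584993121 189.78323581423462
side [-133.8  -27.4  214.5] ang 1.1782494989836714 181.27599871739685
[ 0.3 -0.7 -0.7] [270.9 658.1 765.1]
```

Call:
carry_out(targets=[{"x": 0.04,"y": 0.04,"z": 0.07,"hand": -1},{"x": 0.08,"y": 0.08,"z": 0.07,"az": -0.154,"hand": -1},{"x": 0.12,"y": 0.12,"z": 0.07,"az": -0.154,"hand": -1},{"x": 0.16,"y": 0.16,"z": 0.07,"az": -0.154,"hand": -1},{"x": 0.2,"y": 0.2,"z": 0.07,"az": -0.154,"hand": -1}], grip_force=20)

```text
invalid input at $.targets[0]: expected keys x, y, z, ax, ay, az, hand
```

Call:
carry_out(targets=[{"x": 0.04,"y": 0.04,"z": 0.07,"ax": 0,"ay": 0,"az": 0,"hand": -1},{"x": 0.08,"y": 0.08,"z": 0.07,"ax": 0,"ay": 0,"az": -0.154,"hand": -1},{"x": 0.12,"y": 0.12,"z": 0.07,"ax": 0,"ay": 0,"az": -0.154,"hand": -1},{"x": 0.16,"y": 0.16,"z": 0.07,"ax": 0,"ay": 0,"az": -0.154,"hand": -1},{"x": 0.2,"y": 0.2,"z": 0.07,"ax": 0,"ay": 0,"az": -0.154,"hand": -1}], grip_force=20)

```text
time_s: 0.72
eef_pos: [320.1, -309.6, 301.3]
ee_rot: [0.026, 0.707, 0.026, -0.707]
force: [1.3, -1.0, 1.0]
grip_width: 0.004
```

Call:
carry_out(targets=[{"x": 0.04,"y": 0.043,"z": 0,"ax": 0,"ay": 0,"az": 0,"hand": -1},{"x": 0.08,"y": 0.086,"z": 0,"ax": 0,"ay": 0,"az": 0,"hand": -1},{"x": 0.12,"y": 0.13,"z": 0,"ax": 0,"ay": 0,"az": 0,"hand": -1},{"x": 0.16,"y": 0.173,"z": 0,"ax": 0,"ay": 0,"az": 0,"hand": -1},{"x": 0.2,"y": 0.216,"z": 0,"ax": 0,"ay": 0,"az": 0,"hand": -1}])

```text
time_s: 1.35
eef_pos: [520.1, -93.6, 301.1]
ee_rot: [-0.026, -0.706, -0.026, 0.707]
force: [0.7, -0.9, 0.8]
grip_width: -0.0
```

Call:
carry_out(targets=[{"x": 0.037,"y": 0.04,"z": 0,"ax": 0,"ay": 0,"az": 0,"hand": -1},{"x": 0.037,"y": 0.04,"z": -0.03,"ax": 0,"ay": 0,"az": 0,"hand": -1},{"x": 0.037,"y": 0.04,"z": -0.06,"ax": 0,"ay": 0,"az": 0,"hand": -1},{"x": 0.037,"y": 0.04,"z": -0.06,"ax": 0,"ay": 0,"az": 0,"hand": -1}])

```text
time_s: 1.85
eef_pos: [555.2, -55.0, 239.4]
ee_rot: [-0.026, -0.705, -0.027, 0.708]
force: [-0.3, -0.5, 0.3]
grip_width: 0.001
```

Run:
```python
from h import *
import cv2
s=ctrl.sense();print(s["eef_pos"],s["force"],s["time_s"])
a=viewer.capture("scene")[100:310,140:420];b=viewer.capture("wrist")
cv2.imwrite("pics/1.png",np.hstack([cv2.resize(a,(440,330)),cv2.resize(b,(360,270))[:330] if 0 else cv2.copyMakeBorder(cv2.resize(b,(360,270)),0,60,0,0,0)]))
```

```text
[555.18910314 -54.98042433 239.35665263] [-0.27381084 -0.54331235  0.32015252] 1.85
```

View pics/1.png

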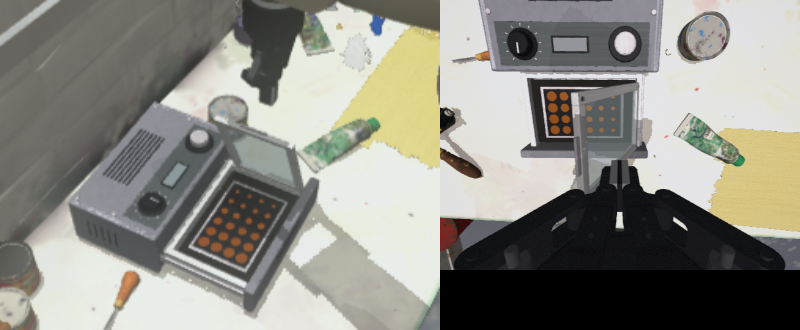

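Call:
carry_out(targets=[{"x": 0,"y": 0,"z": -0.02,"ax": 0,"ay": 0,"az": 0,"hand": -1},{"x": 0,"y": 0,"z": -0.038,"ax": 0,"ay": 0,"az": 0,"hand": -1},{"x": -0.001,"y": 0.012,"z": -0.042,"ax": 0,"ay": 0,"az": 0,"hand": -1},{"x": -0.002,"y": 0.023,"z": -0.046,"ax": 0,"ay": 0,"az": 0,"hand": -1},{"x": -0.003,"y": 0.034,"z": -0.052,"ax": 0,"ay": 0,"az": 0,"hand": -1}])

```text
time_s: 2.58
eef_pos: [553.6, -20.5, 190.3]
ee_rot: [0.027, 0.708, 0.026, -0.706]
force: [0.9, -0.6, 1.9]
grip_width: -0.0
```

Call:
carry_out(targets=[{"x": -0.001,"y": 0.01,"z": -0.006,"ax": 0,"ay": 0,"az": 0,"hand": -1},{"x": -0.001,"y": 0.02,"z": -0.013,"ax": 0,"ay": 0,"az": 0,"hand": -1},{"x": -0.002,"y": 0.029,"z": -0.021,"ax": 0,"ay": 0,"az": 0,"hand": -1},{"x": -0.002,"y": 0.038,"z": -0.029,"ax": 0,"ay": 0,"az": 0,"hand": -1},{"x": -0.003,"y": 0.046,"z": -0.038,"ax": 0,"ay": 0,"az": 0,"hand": -1}])

```text
time_s: 3.2
eef_pos: [550.1, 25.3, 150.7]
ee_rot: [0.026, 0.707, 0.026, -0.707]
force: [0.5, -0.2, 1.1]
grip_width: -0.001
```

Run:
```python
from h import *
import cv2
s=ctrl.sense();print(s["eef_pos"],s["force"],s["time_s"])
a=viewer.capture("scene")[130:310,160:400];b=viewer.capture("side")[130:310,160:400]
cv2.imwrite("pics/2.png",np.hstack([cv2.resize(i,(400,300)) for i in(a,b)]))
```

```text
[550.08034642  25.2757123  150.6654411 ] [ 0.47437183 -0.17906063  1.06096709] 3.2
```

View pics/2.png

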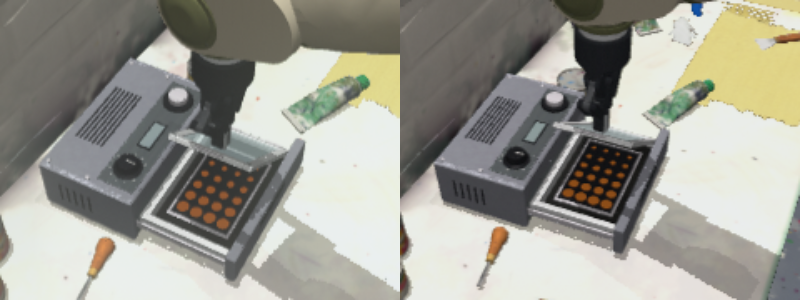

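Call:
carry_out(targets=[{"x": -0.001,"y": 0.007,"z": -0.01,"ax": 0,"ay": 0,"az": 0,"hand": -1},{"x": -0.001,"y": 0.014,"z": -0.02,"ax": 0,"ay": 0,"az": 0,"hand": -1},{"x": -0.001,"y": 0.02,"z": -0.03,"ax": 0,"ay": 0,"az": 0,"hand": -1},{"x": -0.002,"y": 0.025,"z": -0.041,"ax": 0,"ay": 0,"az": 0,"hand": -1},{"x": -0.002,"y": 0.029,"z": -0.052,"ax": 0,"ay": 0,"az": 0,"hand": -1}])

```text
time_s: 3.92
eef_pos: [548.0, 54.1, 98.5]
ee_rot: [-0.026, -0.707, -0.027, 0.707]
force: [-0.5, 0.3, 1.5]
grip_width: 0.001
```

Call:
carry_out(targets=[{"x": 0,"y": 0.002,"z": -0.008,"ax": 0,"ay": 0,"az": 0,"hand": -1},{"x": 0,"y": 0.004,"z": -0.015,"ax": 0,"ay": 0,"az": 0,"hand": -1},{"x": -0.001,"y": 0.005,"z": -0.022,"ax": 0,"ay": 0,"az": 0,"hand": -1},{"x": -0.001,"y": 0.006,"z": -0.028,"ax": 0,"ay": 0,"az": 0,"hand": -1},{"x": -0.001,"y": 0.007,"z": -0.033,"ax": 0,"ay": 0,"az": 0,"hand": -1}])

```text
time_s: 4.55
eef_pos: [547.1, 60.6, 66.0]
ee_rot: [0.027, 0.707, 0.026, -0.707]
force: [0.0, -0.9, 0.5]
grip_width: -0.002
```

Call:
carry_out(targets=[{"x": 0,"y": 0,"z": -0.003,"ax": 0,"ay": 0,"az": 0,"hand": -1},{"x": 0,"y": 0,"z": -0.006,"ax": 0,"ay": 0,"az": 0,"hand": -1},{"x": 0,"y": 0,"z": -0.008,"ax": 0,"ay": 0,"az": 0,"hand": -1},{"x": 0,"y": 0,"z": -0.01,"ax": 0,"ay": 0,"az": 0,"hand": -1},{"x": 0,"y": 0,"z": -0.011,"ax": 0,"ay": 0,"az": 0,"hand": -1}])

```text
time_s: 5.18
eef_pos: [547.1, 60.7, 55.2]
ee_rot: [-0.026, -0.707, -0.026, 0.707]
force: [0.4, 1.6, 1.5]
grip_width: -0.001
```

Call:
carry_out(targets=[{"x": 0,"y": 0,"z": -0.001,"ax": 0,"ay": 0,"az": 0,"hand": -1},{"x": 0,"y": 0,"z": -0.002,"ax": 0,"ay": 0,"az": 0,"hand": -1},{"x": 0,"y": 0,"z": -0.002,"ax": 0,"ay": 0,"az": 0,"hand": -1}])

```text
time_s: 5.55
eef_pos: [547.9, 60.7, 54.9]
ee_rot: [0.027, 0.708, 0.026, -0.706]
force: [-2.6, 1.9, 13.7]
grip_width: 0.002
```

Call:
carry_out(targets=[{"x": 0,"y": 0,"z": 0.02,"ax": 0,"ay": 0,"az": 0,"hand": -1},{"x": 0,"y": 0,"z": 0.06,"ax": 0,"ay": 0,"az": 0,"hand": -1},{"x": -0.04,"y": -0.02,"z": 0.07,"ax": 0,"ay": 0,"az": 0,"hand": -1},{"x": -0.08,"y": -0.04,"z": 0.07,"ax": 0,"ay": 0,"az": 0,"hand": -1},{"x": -0.118,"y": -0.056,"z": 0.07,"ax": 0,"ay": 0,"az": 0,"hand": -1}])

```text
time_s: 6.18
eef_pos: [427.7, 4.1, 123.3]
ee_rot: [0.027, 0.707, 0.026, -0.707]
force: [0.0, -1.0, 0.7]
grip_width: 0.002
```

Run:
```python
from h import *
import cv2
s=ctrl.sense();print(s["eef_pos"],s["force"],s["time_s"])
a=viewer.capture("scene")[130:310,160:400];b=viewer.capture("side")[130:310,160:400]
cv2.imwrite("pics/3.png",np.hstack([cv2.resize(i,(400,300)) for i in(a,b)]))
```

```text
[427.71143304   4.07395784 123.31832642] [ 0.01395244 -0.9762859   0.65357511] 6.175
```

View pics/3.png

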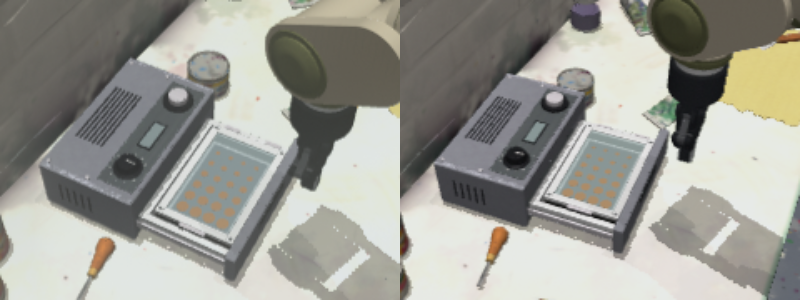

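Call:
carry_out(targets=[{"x": 0,"y": 0,"z": -0.045,"ax": 0,"ay": 0,"az": 0,"hand": -1},{"x": 0,"y": 0,"z": -0.081,"ax": 0,"ay": 0,"az": 0,"hand": -1},{"x": 0.015,"y": 0.001,"z": -0.081,"ax": 0,"ay": 0,"az": 0,"hand": -1},{"x": 0.03,"y": 0.002,"z": -0.081,"ax": 0,"ay": 0,"az": 0,"hand": -1},{"x": 0.04,"y": 0.003,"z": -0.081,"ax": 0,"ay": 0,"az": 0,"hand": -1}])

```text
time_s: 6.9
eef_pos: [469.5, 7.7, 42.0]
ee_rot: [-0.027, -0.706, -0.027, 0.707]
force: [-3.5, -3.4, 2.9]
grip_width: 0.001
```

Call:
carry_out(targets=[{"x": 0.012,"y": 0.001,"z": 0,"ax": 0,"ay": 0,"az": 0,"hand": -1},{"x": 0.024,"y": 0.002,"z": 0,"ax": 0,"ay": 0,"az": 0,"hand": -1},{"x": 0.036,"y": 0.003,"z": 0,"ax": 0,"ay": 0,"az": 0,"hand": -1},{"x": 0.048,"y": 0.0035,"z": 0,"ax": 0,"ay": 0,"az": 0,"hand": -1},{"x": 0.06,"y": 0.0045,"z": 0,"ax": 0,"ay": 0,"az": 0,"hand": -1}])

```text
time_s: 7.52
eef_pos: [529.7, 12.3, 42.2]
ee_rot: [-0.026, -0.706, -0.027, 0.707]
force: [-3.7, -1.9, -1.2]
grip_width: 0.002
```

Call:
carry_out(targets=[{"x": 0.012,"y": 0.001,"z": 0,"ax": 0,"ay": 0,"az": 0,"hand": -1},{"x": 0.024,"y": 0.002,"z": 0,"ax": 0,"ay": 0,"az": 0,"hand": -1},{"x": 0.036,"y": 0.003,"z": 0,"ax": 0,"ay": 0,"az": 0,"hand": -1},{"x": 0.046,"y": 0.0035,"z": 0,"ax": 0,"ay": 0,"az": 0,"hand": -1},{"x": 0.054,"y": 0.004,"z": 0,"ax": 0,"ay": 0,"az": 0,"hand": -1}])

```text
time_s: 8.15
eef_pos: [583.7, 16.3, 42.3]
ee_rot: [-0.026, -0.707, -0.027, 0.707]
force: [-2.5, -1.9, -0.8]
grip_width: 0.0
```

Call:
carry_out(targets=[{"x": 0.004,"y": 0,"z": 0,"ax": 0,"ay": 0,"az": 0,"hand": -1},{"x": 0.007,"y": 0,"z": 0,"ax": 0,"ay": 0,"az": 0,"hand": -1},{"x": 0.009,"y": 0.001,"z": 0,"ax": 0,"ay": 0,"az": 0,"hand": -1},{"x": 0.011,"y": 0.001,"z": 0,"ax": 0,"ay": 0,"az": 0,"hand": -1}])

```text
time_s: 8.65
eef_pos: [594.1, 17.0, 42.3]
ee_rot: [0.026, 0.707, 0.026, -0.707]
force: [-3.6, -1.3, 0.5]
grip_width: -0.002
```

Call:
carry_out(targets=[{"x": 0.002,"y": 0,"z": 0,"ax": 0,"ay": 0,"az": 0,"hand": -1},{"x": 0.004,"y": 0,"z": 0,"ax": 0,"ay": 0,"az": 0,"hand": -1},{"x": 0.005,"y": 0,"z": 0,"ax": 0,"ay": 0,"az": 0,"hand": -1},{"x": 0.005,"y": 0,"z": 0,"ax": 0,"ay": 0,"az": 0,"hand": -1}])

```text
time_s: 9.15
eef_pos: [599.3, 17.3, 42.4]
ee_rot: [0.026, 0.707, 0.027, -0.706]
force: [-1.7, 1.4, -0.6]
grip_width: -0.002
```

Call:
carry_out(targets=[{"x": 0.001,"y": 0,"z": 0,"ax": 0,"ay": 0,"az": 0,"hand": -1},{"x": 0.002,"y": 0,"z": 0,"ax": 0,"ay": 0,"az": 0,"hand": -1},{"x": 0.003,"y": 0,"z": 0,"ax": 0,"ay": 0,"az": 0,"hand": -1},{"x": 0.003,"y": 0,"z": 0,"ax": 0,"ay": 0,"az": 0,"hand": -1}])

```text
time_s: 9.65
eef_pos: [601.0, 17.4, 42.3]
ee_rot: [-0.026, -0.706, -0.027, 0.708]
force: [-9.3, 1.2, 4.7]
grip_width: 0.001
```

Call:
carry_out(targets=[{"x": 0.001,"y": 0,"z": 0,"ax": 0,"ay": 0,"az": 0,"hand": -1},{"x": 0.002,"y": 0,"z": 0,"ax": 0,"ay": 0,"az": 0,"hand": -1},{"x": 0.002,"y": 0,"z": 0,"ax": 0,"ay": 0,"az": 0,"hand": -1}])

```text
time_s: 10.02
eef_pos: [601.0, 17.4, 42.3]
ee_rot: [-0.026, -0.704, -0.027, 0.71]
force: [-22.1, 1.9, 13.4]
grip_width: 0.002
```

Call:
carry_out(targets=[{"x": -0.02,"y": -0.002,"z": 0,"ax": 0,"ay": 0,"az": 0,"hand": -1},{"x": -0.06,"y": -0.004,"z": 0,"ax": 0,"ay": 0,"az": 0,"hand": -1},{"x": -0.09,"y": -0.006,"z": 0.04,"ax": 0,"ay": 0,"az": 0,"hand": -1},{"x": -0.09,"y": -0.006,"z": 0.09,"ax": 0,"ay": 0,"az": 0,"hand": -1},{"x": -0.09,"y": -0.006,"z": 0.14,"ax": 0,"ay": 0,"az": 0,"hand": -1}])

```text
time_s: 10.65
eef_pos: [514.4, 10.8, 184.4]
ee_rot: [0.027, 0.707, 0.026, -0.706]
force: [-0.7, -0.3, -0.5]
grip_width: 0.0
```

Run:
```python
from h import *
import cv2
np.set_printoptions(precision=1,suppress=True)
s=ctrl.sense();print(s["eef_pos"],s["force"],s["time_s"])
a=viewer.capture("scene")[158:304,180:350];w=viewer.camera_info("wrist");b=viewer.capture("wrist")
np.save("w.npy",np.hstack([np.array(w["R"]).ravel(),w["t"]]));cv2.imwrite("pics/w.png",b)
print(proj("wrist",np.array([670.5,-55,106])),viewer.camera_info("wrist")["fx"])
cv2.imwrite("pics/4.png",np.hstack([cv2.resize(a,(340,420),fx=0),b])[:, :] if 0 else np.hstack([cv2.resize(a,(398,342)),cv2.resize(b[:,80:],(392,342))]))
# button centre: bright blob near predicted
hsv=cv2.cvtColor(b,cv2.COLOR_BGR2HSV);p=proj("wrist",np.array([670.5,-55,106]))
g=cv2.cvtColor(b,cv2.COLOR_BGR2GRAY);n,l,st,c=cv2.connectedComponentsWithStats(((g>140)).astype(np.uint8))
for i in range(1,n):
    if 100<st[i,4]<6000 and np.linalg.norm(c[i]-p)<80: print(c[i],st[i],plane("wrist",*c[i],106))
```

```text
[514.4  10.8 184.4] [-0.7 -0.3 -0.5] 10.65
[395.1   3. ] 295.5727407243776
[392.6  10.8] [373   0  42  27 876] [666.  -54.2 106. ]
```

View pics/4.png

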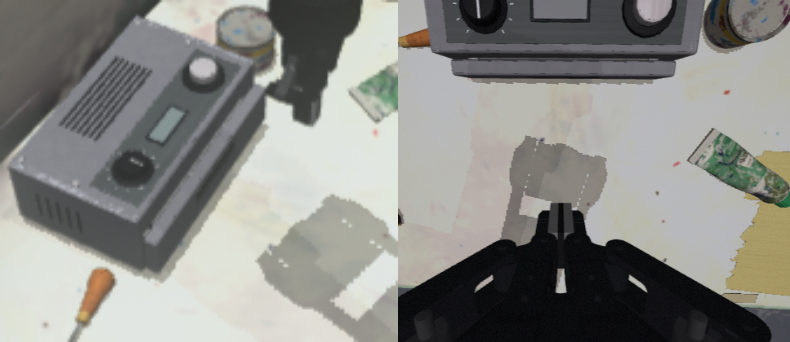

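Call:
carry_out(targets=[{"x": 0.05,"y": -0.021,"z": 0,"ax": 0,"ay": 0,"az": 0,"hand": -1},{"x": 0.1,"y": -0.042,"z": 0,"ax": 0,"ay": 0,"az": 0,"hand": -1},{"x": 0.14,"y": -0.06,"z": 0,"ax": 0,"ay": 0,"az": 0,"hand": -1},{"x": 0.156,"y": -0.066,"z": -0.02,"ax": 0,"ay": 0,"az": 0,"hand": -1},{"x": 0.156,"y": -0.066,"z": -0.06,"ax": 0,"ay": 0,"az": 0,"hand": -1}])

```text
time_s: 11.38
eef_pos: [671.8, -55.9, 121.6]
ee_rot: [0.027, 0.708, 0.026, -0.705]
force: [-0.9, 0.3, -0.3]
grip_width: 0.001
```

Call:
carry_out(targets=[{"x": 0,"y": 0,"z": -0.006,"ax": 0,"ay": 0,"az": 0,"hand": -1},{"x": 0,"y": 0,"z": -0.012,"ax": 0,"ay": 0,"az": 0,"hand": -1},{"x": 0,"y": 0,"z": -0.017,"ax": 0,"ay": 0,"az": 0,"hand": -1},{"x": 0,"y": 0,"z": -0.02,"ax": 0,"ay": 0,"az": 0,"hand": -1}])

```text
time_s: 11.88
eef_pos: [670.7, -55.0, 103.8]
ee_rot: [0.027, 0.708, 0.026, -0.706]
force: [-1.3, 0.9, 18.6]
grip_width: 0.003
```

Call:
carry_out(targets=[{"x": 0,"y": 0,"z": 0,"ax": 0,"ay": 0,"az": 0,"hand": -1},{"x": 0,"y": 0,"z": 0,"ax": 0,"ay": 0,"az": 0,"hand": -1}])

```text
time_s: 12.12
eef_pos: [670.7, -55.0, 104.0]
ee_rot: [0.027, 0.708, 0.026, -0.706]
force: [-1.1, -1.0, 6.6]
grip_width: 0.002
```

Run:
```python
from h import *
import cv2
np.set_printoptions(precision=1,suppress=True)
s=ctrl.sense();print(s["eef_pos"],s["force"],s["wrist_torque"],s["time_s"])
a=viewer.capture("scene")[158:248,220:325];b=viewer.capture("side")[158:248,210:315]
cv2.imwrite("pics/5.png",np.hstack([cv2.resize(i,(400,343),interpolation=2) for i in(a,b)]))
```

```text
[670.7 -55.  104. ] [-1.1 -1.   6.6] [-0.   0.2 -0. ] 12.125
```

View pics/5.png

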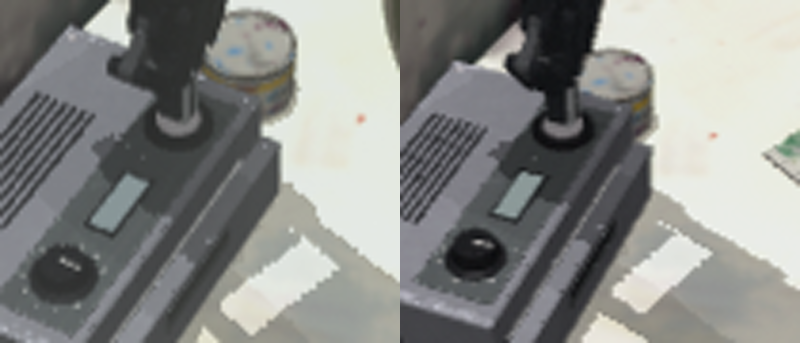

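Call:
carry_out(targets=[{"x": 0,"y": 0,"z": -0.001,"ax": 0,"ay": 0,"az": 0,"hand": -1},{"x": 0,"y": 0,"z": -0.002,"ax": 0,"ay": 0,"az": 0,"hand": -1},{"x": 0,"y": 0,"z": -0.003,"ax": 0,"ay": 0,"az": 0,"hand": -1},{"x": 0,"y": 0,"z": -0.003,"ax": 0,"ay": 0,"az": 0,"hand": -1}])

```text
time_s: 12.72
eef_pos: [670.9, -55.0, 103.8]
ee_rot: [0.027, 0.708, 0.026, -0.705]
force: [-9.2, 1.8, 22.0]
grip_width: 0.001
```

Call:
carry_out(targets=[{"x": 0,"y": 0,"z": 0.009,"ax": 0,"ay": 0,"az": 0,"hand": -1},{"x": 0,"y": 0,"z": 0.009,"ax": 0,"ay": 0,"az": 0,"hand": -1},{"x": 0,"y": 0,"z": 0.009,"ax": 0,"ay": 0,"az": 0,"hand": -1}])

```text
time_s: 13.1
eef_pos: [670.3, -54.9, 108.2]
ee_rot: [0.026, 0.707, 0.026, -0.706]
force: [1.6, -0.5, 2.5]
grip_width: -0.001
```

Call:
carry_out(targets=[{"x": 0,"y": 0,"z": -0.002,"ax": 0,"ay": 0,"az": 0,"hand": -1},{"x": 0,"y": 0,"z": -0.002,"ax": 0,"ay": 0,"az": 0,"hand": -1},{"x": 0,"y": 0,"z": -0.002,"ax": 0,"ay": 0,"az": 0,"hand": -1}])

```text
time_s: 13.48
eef_pos: [670.3, -54.8, 106.4]
ee_rot: [0.026, 0.707, 0.026, -0.706]
force: [3.0, -0.7, 3.6]
grip_width: -0.002
```

Call:
carry_out(targets=[{"x": 0,"y": 0,"z": -0.002,"ax": 0,"ay": 0,"az": 0,"hand": -1},{"x": 0,"y": 0,"z": -0.002,"ax": 0,"ay": 0,"az": 0,"hand": -1},{"x": 0,"y": 0,"z": -0.002,"ax": 0,"ay": 0,"az": 0,"hand": -1}])

```text
time_s: 13.85
eef_pos: [670.2, -54.8, 104.5]
ee_rot: [0.026, 0.707, 0.026, -0.706]
force: [3.6, -0.6, 5.7]
grip_width: -0.002
```

Call:
carry_out(targets=[{"x": 0,"y": 0,"z": -0.002,"ax": 0,"ay": 0,"az": 0,"hand": -1},{"x": 0,"y": 0,"z": -0.004,"ax": 0,"ay": 0,"az": 0,"hand": -1},{"x": 0,"y": 0,"z": -0.005,"ax": 0,"ay": 0,"az": 0,"hand": -1},{"x": 0,"y": 0,"z": -0.005,"ax": 0,"ay": 0,"az": 0,"hand": -1},{"x": 0,"y": 0,"z": -0.005,"ax": 0,"ay": 0,"az": 0,"hand": -1}])

```text
time_s: 14.48
eef_pos: [670.5, -54.9, 103.6]
ee_rot: [0.027, 0.708, 0.026, -0.706]
force: [-9.3, 2.2, 29.9]
grip_width: -0.002
```

Run:
```python
from h import *
import cv2
s=ctrl.sense();print(s["eef_pos"],s["force"])
for n in("scene","side","wrist"): cv2.imwrite(f"pics/dn_{n}.png",viewer.capture(n));print(n,proj(n,np.array([670.5,-55,106])))
```

```text
[670.471917   -54.90953211 103.64112029] [-9.30132592  2.23662733 29.92225681]
scene [266.75447691 186.68281918]
side [252.93395417 188.11977295]
wrist [279.41793236 267.74214635]
```

Call:
carry_out(targets=[{"x": 0,"y": 0,"z": 0.006,"ax": 0,"ay": 0,"az": 0,"hand": -1},{"x": 0,"y": 0,"z": 0.016,"ax": 0,"ay": 0,"az": 0,"hand": -1},{"x": 0,"y": 0,"z": 0.016,"ax": 0,"ay": 0,"az": 0,"hand": -1}])

```text
time_s: 15.0
eef_pos: [669.7, -54.7, 115.2]
ee_rot: [-0.026, -0.706, -0.027, 0.707]
force: [-0.8, 0.8, -0.7]
grip_width: -0.0
```

Run:
```python
from h import *
import cv2
s=ctrl.sense();print(s["eef_pos"],s["force"])
rows=[]
for n in("scene","side"):
    p=proj(n,np.array([670.5,-55,106])).astype(int);u=viewer.capture(n);d=cv2.imread(f"pics/dn_{n}.png")
    rows.append(np.hstack([cv2.resize(i[p[1]-18:p[1]+22,p[0]-27:p[0]+27],(400,296),interpolation=0) for i in(d,u)]))
cv2.imwrite("pics/6.png",np.vstack(rows))
```

```text
[669.70460511 -54.73408227 115.21034227] [-0.78357063  0.78583554 -0.73471944]
```

View pics/6.png

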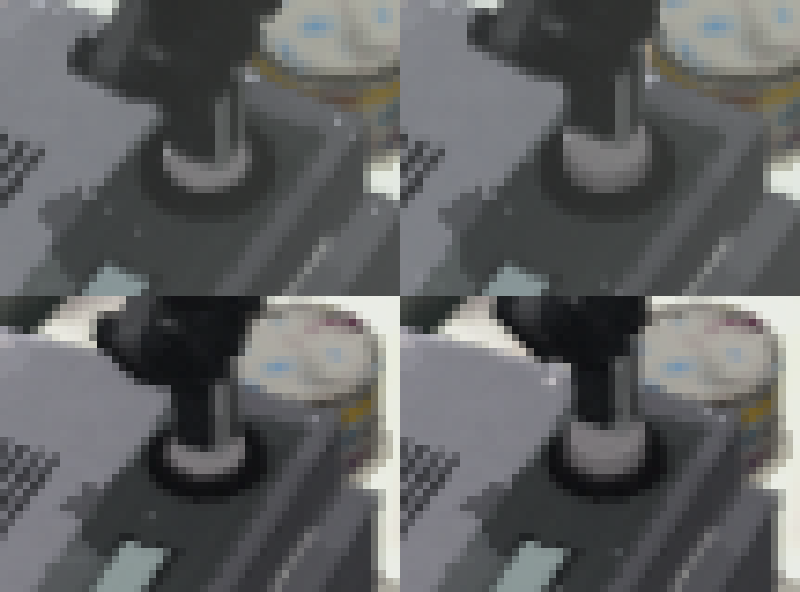

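Call:
carry_out(targets=[{"x": 0,"y": 0,"z": 0.04,"ax": 0,"ay": 0,"az": 0,"hand": -1},{"x": -0.03,"y": 0,"z": 0.09,"ax": 0,"ay": 0,"az": 0,"hand": -1},{"x": -0.08,"y": -0.03,"z": 0.12,"ax": 0,"ay": 0,"az": 0,"hand": -1},{"x": -0.12,"y": -0.06,"z": 0.14,"ax": 0,"ay": 0,"az": 0,"hand": -1},{"x": -0.15,"y": -0.1,"z": 0.15,"ax": 0,"ay": 0,"az": 0,"hand": -1}])

```text
time_s: 15.72
eef_pos: [518.5, -155.2, 266.2]
ee_rot: [0.027, 0.707, 0.027, -0.706]
force: [-0.1, -0.3, 0.8]
grip_width: 0.004
```

Run:
```python
from h import *
import cv2
np.set_printoptions(precision=1,suppress=True)
s=ctrl.sense();print(s["eef_pos"],s["force"],s["time_s"])
a=viewer.capture("scene");z=cv2.imread("pics/scene0.png")
cv2.imwrite("pics/7.png",np.vstack([np.hstack([cv2.resize(i[150:410,160:400],(390,420)) for i in (z,a)])]))
```

```text
[ 518.5 -155.2  266.2] [-0.1 -0.3  0.8] 15.725
```

View pics/7.png

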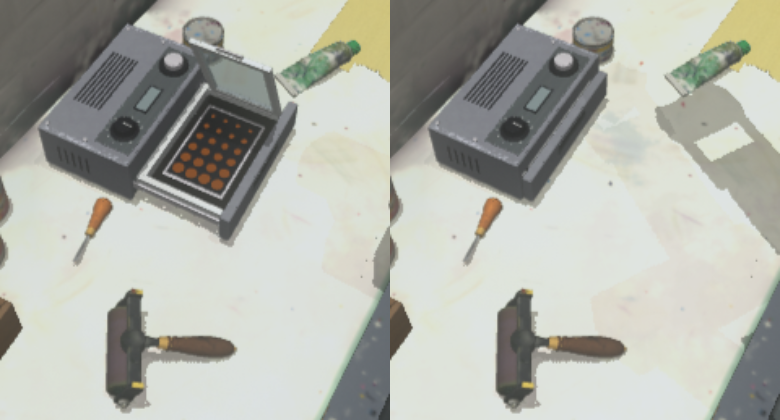

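The before and after views match except that the drawer is now home. The brayer, gouge, tin and tube are unmoved, and the arm is clear of everything.

```bash
python3 -c "
from rig import finish_job
print(finish_job())"
```

```text
the job is handed in; nothing more can be done
None
```

The job is done and handed in at about 16 s of the 54 s allowed. With the fingers shut, I eased the lid down along its arc, pushed the drawer home, and only then pressed the start button to its stop.

**Checks that agreed:**
- **Lid:** it met a firm stop at z = 54.9 mm, where a shut lid should be at 55 mm. The picture showed it flat.
- **Drawer:** it travelled about 136 mm, then stopped hard, with no further movement at 22 N. The pictures show it closed.
- **Button:** the force rose like a spring from 2.5 to 5.7 N, then it stopped hard at about 30 N. Pictures show the cap sunk while pressed and out again after release.
- **Other items:** the brayer, tin, tube and gouge look unmoved, and the arm ended clear of everything.

**Check that disagreed:** the button bottomed at a TCP height of about 103.7 mm, where I expected 100 mm. First contact was also higher than expected, at over 108 mm instead of 106 mm. I took this as a height offset rather than a short press, but did not find the cause.

The button was pressed to its stop three times, each after the drawer was home. The second and third presses were to confirm it was right down.

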